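# Lower the inspection camera by one hole on its telescoping post

## Task

Lower the inspection camera over the circuit board by one hole of its telescoping post: press in the spring button on the side of the sliding sleeve, collapse the sleeve down the mast, and let the button snap out again in the very next hole so that the post is locked. Feel for the hole and push gently, never ramming the catch against the mast, and leave the circuit board and everything else on the bench where it lies.

Things in the scene. Friction and masses are not known exactly. Their poses are not given: they have to be found in the camera images.
- sleeve_top (a point): centre of the flat top of the sliding sleeve: a black square tube, 30 x 30 mm, 108 mm long, closed on top, that telescopes down over a fixed square mast. 225 mm above the table at the start; it sinks with the sleeve. z up, x towards the camera the sleeve carries, y towards the button
- button_face (a point): centre of the outer face of the round metal spring button, 15 mm across, on the sleeve's +y side, 22 mm below its top. Out, it stands 8 mm proud, so button and sleeve are 38 mm wide together (32 mm pressed in); the opposite side is flat and free. It rides with the sleeve
- button (a joint): how far the button is pressed in, m: 0 out (locked in a hole), 0.006 bottomed; the catch is clear of the hole from about 0.0047. 3 N to start, 7 N to bottom. Between two holes the button stays sunk by 0.004 or more with nobody touching it, and springs out by itself when the catch meets a hole
- sleeve (a joint): how far the sleeve is pushed down, m: 0 at the start (top hole), 0.056 at most. Stiff: it stays where it is left and slides under 2 to 7 N of downward push. The holes are unevenly spaced and not measured: the next one lies somewhere 30 to 52 mm below the first, any further ones are out of reach. A hole has about 0.8 mm of play either way
- camera (a point): centre of the camera, an upright grey cylinder 38 mm across and 55 mm high, on a 12 mm wide arm 115 mm from the sleeve's axis; its top is 65 mm below the sleeve's top. It goes down with the sleeve
- mast: the fixed 20 mm square steel mast with the holes, inside the sleeve, on a stand bolted to the bench (base plate 250 x 160 x 10 mm); origin on its axis at table height. More than 20 N on the catch in its hole damages it
- board: the green circuit board, 100 x 130 x 3 mm (parts up to 11 mm high), lying loose on the stand's base plate under the camera; origin at the centre of its underside
- multimeter: black multimeter lying on its back, 190 x 92 x 45 mm, left of the stand; origin at the centre of its underside
- screwdriver: screwdriver lying right of the stand, about 200 mm long, 26 mm thick; its origin is on its length near the middle, at the underside
- pliers: small pliers lying right of the stand, about 155 mm long, 46 mm wide, 12 mm high; origin at the underside near the middle
- spool: wire spool standing on end, 56 mm across, 46 mm high; origin at the centre of its underside
- flux_jar: small jar with a metal lid, 44 mm across, 45 mm high; origin at the centre of its underside
- parts_tray: open white tray, 130 x 85 x 22 mm; origin at the centre of its underside

How it is judged:
By the outcome, as a careful person would: the job done as asked, in the order asked, and still so for the second after the job is handed in, with the robot touching nothing.
It also fails if it takes over 40 s, if anything falls off the work surface, if the arm or the gripper's body presses on something with over 40 N, if the wrist force passes 120 N, or if a joint passes its speed limit or range.

## Robot

A 6-joint arm with a two-finger parallel gripper is mounted at the origin on the work surface. World frame = base frame: x ahead of the robot, y to its left, z up, the work surface at z = 0. Lengths are in mm, angles in rad, forces in N, time in s.
With the tool pointing down it reaches from about 350 to 875 mm from the base axis. Payload 15.5 kg.
Tool frame: the origin (TCP) lies between the finger pads; the fingertips stand 8 mm ahead of it and the grasp point (between the pads) lies 11 mm behind it; z points along the fingers, y is the line along which they close (so a half turn about z gives the same grasp; the last joint's range is limited). The gripper opens to 85 mm and grips with 20 to 120 N. Pads are 22 mm wide; open, the fingers measure 114 mm over their backs; the gripper's body (76 mm by 85 mm) begins 54 mm behind the grasp point. The pads swing forward as they close: fully open they stand 13 mm farther back than shut.
Start: joints at [1.016, 0.494, 1.345, -0, 1.302, -0.096], TCP at [277.351, 560.092, 239.277] pointing down, gripper open.
Joint ranges: [-2.91, 2.91], [-0.82, 2.16], [0.22, 2.67], [-1.22, 4.37], [0.12, 2.79], [-3.08, 3.08]. Speed limits (rad/s): [1.89, 1.89, 2.57, 3.01, 3.01, 3.01].

## Interface

Orientations are given as [roll, pitch, yaw] about the fixed x, y, z axes, in that order (R = Rz(yaw) Ry(pitch) Rx(roll)).
In Python, from workcell import get_state, viewer, robot gives the robot as it stands. The module is installed in compiled form; this text tells all that it offers.
- The arm moves only by the tool play_rows, never from a script. Its argument "motion" is a list of rows, each an object with "translation": the shift along the tool's x, y, z in m, a list of three; "dr": the turn, a rotation vector about the tool's x, y, z in degrees, a list of three; "claw": the closure in counts, from 0 (fully open) to 255 (shut). In form: [{"translation": [x, y, z], "dr": [wx, wy, wz], "claw": claw}, ...]. A call has 1 to 12 rows; each row is the pose to reach, as a shift and turn from the pose commanded when the call began, along the tool's axes at that moment; what a row does not reach only later rows make up. A row lasts 1/10 s, in which the tool goes at most 50 mm and 8.59 degrees, less where a joint would pass 70% of its speed; a pose out of reach is approached as far as the arm can. A call with a gripper value outside its range is refused whole. The fingers move at their own pace and stop on an object; "squeeze" is the grip in N (left out, the last holds). Time passes only in rows, so rows that repeat a pose let the fingers close. It gives the time, the measured TCP pose, the force, the opening and the grip force at its end, in the units of the state.
- get_state(): the state, without advancing time (a new reading comes with each control period).
- viewer.get_image(name): name is "side" or "top"; returns the picture (384x512x3 uint8, red, green, blue); there is no depth.
- viewer.calibration(name): a dict with "fov_y" (degrees; the focal length in pixels is half the picture's height over the tangent of half this angle, whatever the lens; pixels are square), "cx", "cy" (the principal point, pixels), "distortion" ([k1, k2, p1, p2, k3] as OpenCV has them; the pictures are not rectified), "position" and "attitude" of the camera in the world. Camera axes: x right, y down, z forward; pixel columns grow to the right and rows downward; lengths in mm; the calibration is good to about 2 mm. A picture is of the moment at which its call begins. calibration takes no time and is no camera call.
- robot.sign_off(): hands the job in; it is judged then, once.
Trained networks look in the newest picture that a camera, given by its name, has taken for a name from the list of things; names that differ only in an ending like _2 or _b are one class to them, and where a whole thing is asked for, a point or a joint stands for the part that bears it (a point fixed in the world has none). Each returns a list of dicts, best first, with "confidence" (0 to 1); they miss things now and then, are a little off and sometimes report something else, mostly with a low value. They report only what shows in the picture. A call takes as long as a camera call.
- viewer.recognise(camera, name): "xy" ([column, row] in pixels, amid what is visible of it).
- viewer.outline_of(camera, name): "pixels" (384x512 bool, what is visible of it) and "xy" ([column, row] in pixels, amid what is visible of it).
The state is a dict: "time_s": time; "q": joint angles; "joint_velocities": joint speeds; "joint_efforts": joint torques, N m; "tool_pos": TCP position; "eef_rot": TCP orientation; "ft_force": force on the tool from outside, world axes, zero at the start; "ft_torque": the same for the moment, N m; "width": opening from 0.0 (shut) to 1.0 (fully open); "grasp_force": force on a finger pad.
Only numpy, scipy, OpenCV 4.12 (cv2) and the standard library are available. Lean on these libraries where they do the work, as an engineer would, in place of code of your own. Each camera call takes 0.05 s, during which the arm holds its last target. There are 200 camera calls.

## Working session

There is one attempt and no reset: what is moved stays moved. The work goes in short steps, Python scripts to look and compute and a tool call to move; the robot and the scene stay as the last step left them, time stands still between calls to the robot, and variables do not carry over. Pictures are saved under pics/ and viewed, at most 10 in all, crops included, and the job is handed in when it is done.

Besides the shell and the picture viewer there is one more tool, called after "Call:" by a JSON object that holds its "op" and its "data". play_rows: Moves the arm, as the interface text tells. Its arguments: {"type":"object","properties":{"motion":{"type":"array"},"squeeze":{"type":"number"}},"required":["motion"]}

```bash
mkdir -p pics; cat > h.py <<'E'
import numpy as np, cv2
from workcell import get_state, viewer, robot
from scipy.spatial.transform import Rotation as R
def cam(n):
    c=viewer.calibration(n); f=192/np.tan(np.radians(c["fov_y"])/2)
    K=np.array([[f,0,c["cx"]],[0,f,c["cy"]],[0,0,1.]])
    a=np.array(c["attitude"],float)
    Rm=a if a.shape==(3,3) else R.from_euler('xyz',a).as_matrix()
    return K,np.array(c["distortion"],float),np.array(c["position"],float),Rm
def ray(n,uv):
    K,d,p,Rm=cam(n)
    x=cv2.undistortPoints(np.array([[uv]],float),K,d)[0,0]
    v=Rm@np.array([x[0],x[1],1]); return p,v/np.linalg.norm(v)
def atz(n,uv,z):
    p,v=ray(n,uv); return p+v*(z-p[2])/v[2]
def proj(n,P):
    K,d,p,Rm=cam(n); q=(np.atleast_2d(P)-p)@Rm
    return cv2.projectPoints(q,np.zeros(3),np.zeros(3),K,d)[0][:,0]
def tri(u1,u2):
    p,a=ray("side",u1); q,b=ray("top",u2)
    s=np.linalg.lstsq(np.c_[a,-b],q-p,rcond=None)[0]
    A=p+a*s[0];B=q+b*s[1]; return (A+B)/2,np.linalg.norm(A-B)
E
python3 - <<'E'
from h import *
np.set_printoptions(precision=1,suppress=True)
s=get_state(); print({k:s[k] for k in("tool_pos","eef_rot","ft_force","width","time_s")})
for n in("side","top"):
    print(n,viewer.calibration(n))
    im=viewer.get_image(n); cv2.imwrite(f"pics/{n}0.png",im[:,:,::-1])
    for t in("sleeve_top","button_face","camera","mast","board"):
        print(t,[(np.round(r["xy"],1),round(r["confidence"],2)) for r in viewer.recognise(n,t)[:2]])
E
```

```text
{'tool_pos': array([277.1, 559.8, 238.7]), 'eef_rot': array([-3.1, -0. ,  2.7]), 'ft_force': array([-0.4,  0. , -0.6]), 'width': 1.002915513876927, 'time_s': 0.0}
side {'fov_y': 53.85737463340264, 'cx': 255.92764665337026, 'cy': 194.24681987651738, 'distortion': array([0., 0., 0., 0., 0.]), 'position': array([ 216. , -741.5,  929.3]), 'attitude': array([-2.3,  0. , -0.4])}
sleeve_top []
button_face []
camera [(array([290.2, 227.9]), 0.98), (array([290. , 326.8]), 0.65)]
mast [(array([278.4, 246.7]), 0.51)]
board [(array([317. , 263.5]), 0.65)]
top {'fov_y': 50.581852002138774, 'cx': 258.9393159993066, 'cy': 191.5627882365667, 'distortion': array([0., 0., 0., 0., 0.]), 'position': array([ 388.2,   28.3, 1071.3]), 'attitude': array([-3. , -0. , -1.6])}
sleeve_top [(array([320.6, 175.3]), 0.8)]
button_face []
camera [(array([318.3, 177. ]), 0.92)]
mast []
board [(array([323.4, 166.8]), 0.56), (array([324.3, 257.9]), 0.17)]
```

```bash
python3 - <<'E'
import cv2
a=cv2.imread("pics/side0.png");b=cv2.imread("pics/top0.png")
cv2.imwrite("pics/s1.png",cv2.resize(a[150:350,180:420],None,fx=3,fy=3,interpolation=2))
cv2.imwrite("pics/t1.png",cv2.resize(b[90:280,220:440],None,fx=3,fy=3,interpolation=2))
E
```

```text
(no output)
```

View pics/s1.png

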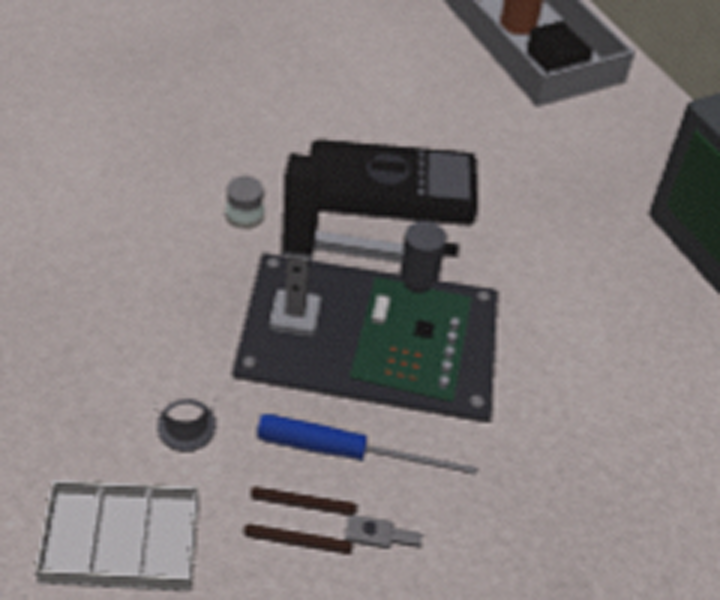

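View pics/t1.png

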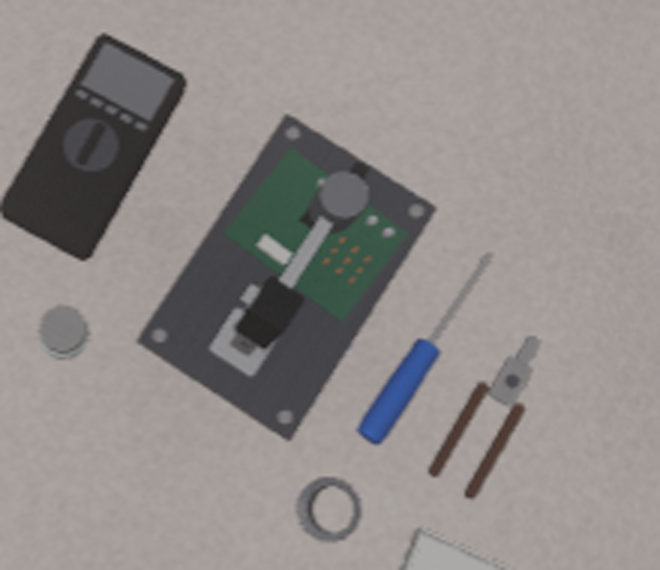

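View pics/top0.png

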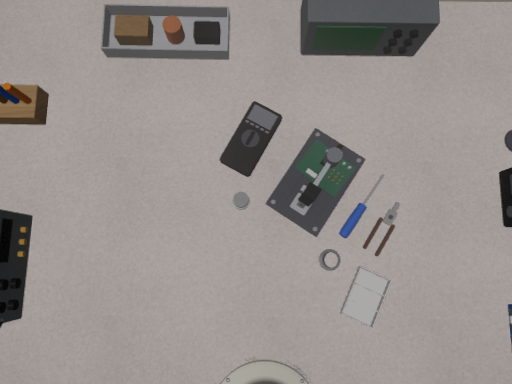

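The side view shows the button side hidden, with the sleeve at about crop (300,200). The top view has the plate diagonal, the sleeve top near full-image (313,190), the camera disc at (335,155), and a light speck (the button) at about (303,188), up-left of the sleeve. Next I fit a model to these.

```bash
cat >> h.py <<'E'
def model(x,y,yaw,s=0):
    c,sn=np.cos(yaw),np.sin(yaw)
    W=lambda P:np.array([[x+c*a-sn*b,y+sn*a+c*b,z-s] for a,b,z in P])
    sq=[(15,15),(-15,15),(-15,-15),(15,-15)]
    t=np.linspace(0,2*np.pi,24)
    return [W([(a,b,225) for a,b in sq]),W([(a,b,117) for a,b in sq]),
     W([(115+19*np.cos(k),19*np.sin(k),160) for k in t]),
     W([(7.5*np.cos(k),23,203+7.5*np.sin(k)) for k in t])]
E
python3 - <<'E'
from h import *
np.set_printoptions(precision=1,suppress=True)
c=[atz("top",(220+u/3,90+v/3),10) for u,v in[(288,115),(435,208),(290,440),(138,342)]]
print(np.array(c)); print([np.linalg.norm(c[i]-c[(i+1)%4]) for i in range(4)])
d=(c[0]+c[1]-c[2]-c[3])[:2]; yaw0=np.arctan2(d[1],d[0]); print("plate yaw",yaw0)
cc=atz("top",(220+344/3,90+194/3),160); print("cam",cc)
# side view camera top (crop 425,234)
print("cam side",atz("side",(180+425/3,150+234/3),160))
print("cam tri",tri((180+425/3,150+234/3),(220+344/3,90+194/3)))
st=atz("top",(220+281/3,90+300/3),225); print("sleeve",st, np.linalg.norm((cc-st)[:2]),np.arctan2(*(cc-st)[1::-1]))
x,y=cc[:2]-115*np.array([np.cos(yaw0),np.sin(yaw0)]);print("sleeve from cam",x,y)
for n,(u0,v0,w,h) in dict(top=(270,130,90,85),side=(260,185,90,100)).items():
    im=cv2.imread(f"pics/{n}0.png")[v0:v0+h,u0:u0+w]; k=6
    im=cv2.resize(cv2.convertScaleAbs(im,alpha=1.8),None,fx=k,fy=k,interpolation=2)
    raw=im.copy()
    for P in model(x,y,yaw0):
        q=((proj(n,P)-[u0,v0]+.5)*k).astype(int); cv2.polylines(im,[q],True,(0,255,255),1)
    cv2.imwrite(f"pics/m_{n}.png",im)
a=cv2.imread("pics/m_top.png");b=cv2.imread("pics/m_side.png")
h=min(a.shape[0],b.shape[0]); o=np.hstack([a[:h,:400],b[:h,:400]]); cv2.imwrite("pics/m.png",o)
E
```

```text
[[ 734.1 -132.2   10. ]
 [ 649.5 -262.7   10. ]
 [ 441.4 -130.9   10. ]
 [ 525.3    1.7   10. ]]
[np.float64(155.5442533111144), np.float64(246.3416118000059), np.float64(156.85806784695563), np.float64(247.9508913123616)]
plate yaw -0.5674519517968304
cam [ 622.7 -151.9  160. ]
cam side [ 623.5 -152.   160. ]
cam tri (array([ 623.1, -152. ,  160. ]), np.float64(0.7756970183783913))
sleeve [528.7 -93.4 225. ] 110.79455706432742 -0.5570025717604391
sleeve from cam 525.7282831344993 -90.1212703759132
```

View pics/m.png

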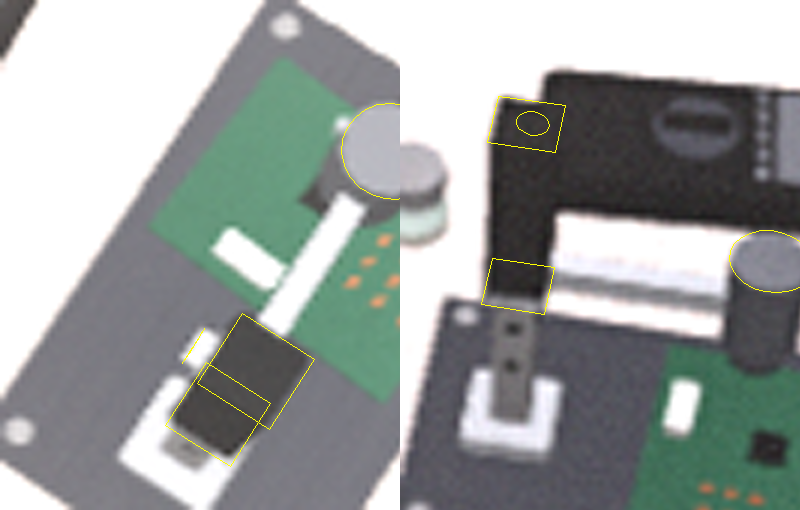

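```bash
cat >> h.py <<'E'
def goto(x,y,z,yaw):
    s=get_state(); R0=R.from_euler('xyz',s["eef_rot"]); R1=R.from_euler('xyz',[np.pi,0,yaw])
    t=R0.inv().apply(np.array([x,y,z])-s["tool_pos"])/1000
    d=np.degrees((R0.inv()*R1).as_rotvec())
    print("t",np.round(t,4),"dr",np.round(d,2))
E
python3 - <<'E'
from h import *
s=get_state(); print(s["eef_rot"],s["q"])
# tool y axis for yaw psi, roll pi: Rz(psi)*(0,-1,0) = (sin psi,-cos psi)
for psi in(-.567,np.pi-.567): print(psi); goto(526,-90.5,292,psi)
E
```

```text
[-3.14153571e+00  2.40163801e-05  2.68179063e+00] [ 1.01550317e+00  4.93621484e-01  1.34552564e+00 -3.04251955e-05
  1.30249993e+00 -9.54830733e-02]
-0.567
t [-0.5115 -0.4727 -0.0527] dr [  -0.     -0.   -173.86]
2.574592653589793
t [-0.5115 -0.4727 -0.0527] dr [-0.    0.    6.14]
```

Call:
{"op": "play_rows", "data": {"motion": [{"translation":[-0.5115,-0.4727,-0.0527],"dr":[0,0,6.14],"claw":0},{"translation":[-0.5115,-0.4727,-0.0527],"dr":[0,0,6.14],"claw":0},{"translation":[-0.5115,-0.4727,-0.0527],"dr":[0,0,6.14],"claw":0},{"translation":[-0.5115,-0.4727,-0.0527],"dr":[0,0,6.14],"claw":0},{"translation":[-0.5115,-0.4727,-0.0527],"dr":[0,0,6.14],"claw":0},{"translation":[-0.5115,-0.4727,-0.0527],"dr":[0,0,6.14],"claw":0},{"translation":[-0.5115,-0.4727,-0.0527],"dr":[0,0,6.14],"claw":0},{"translation":[-0.5115,-0.4727,-0.0527],"dr":[0,0,6.14],"claw":0},{"translation":[-0.5115,-0.4727,-0.0527],"dr":[0,0,6.14],"claw":0},{"translation":[-0.5115,-0.4727,-0.0527],"dr":[0,0,6.14],"claw":0},{"translation":[-0.5115,-0.4727,-0.0527],"dr":[0,0,6.14],"claw":0},{"translation":[-0.5115,-0.4727,-0.0527],"dr":[0,0,6.14],"claw":0}]}}

```text
time_s: 1.8
tool_pos: [491.3, -0.9, 285.0]
eef_rot: [3.141, 0.001, 2.574]
ft_force: [1.3, 1.0, 0.2]
width: 1.003
grasp_force: 0.0
```

```bash
python3 - <<'E'
from h import *
goto(526,-90.5,292,2.5746)
E
```

```text
t [-0.0774 -0.0569 -0.007 ] dr [ 0.02  0.03 -0.01]
```

Call:
{"op": "play_rows", "data": {"motion": [{"translation":[0,0,0],"dr":[0,0,0],"claw":0},{"translation":[0,0,0],"dr":[0,0,0],"claw":0}]}}

```text
time_s: 2.0
tool_pos: [491.1, 0.2, 284.5]
eef_rot: [3.141, -0.0, 2.572]
ft_force: [0.5, -0.4, -0.6]
width: 1.0
grasp_force: 0.0
```

```bash
python3 - <<'E'
from h import *
goto(526,-90.5,292,2.5746)
E
```

```text
t [-0.0783 -0.0575 -0.0075] dr [ 0.01 -0.01 -0.15]
```

Call:
{"op": "play_rows", "data": {"motion": [{"translation":[-0.039,-0.0288,-0.0037],"dr":[0,0,0],"claw":0},{"translation":[-0.0783,-0.0575,-0.007],"dr":[0,0,0],"claw":0},{"translation":[-0.0783,-0.0575,-0.007],"dr":[0,0,0],"claw":0},{"translation":[-0.0783,-0.0575,-0.007],"dr":[0,0,0],"claw":0}]}}

```text
time_s: 2.4
tool_pos: [526.0, -88.9, 291.3]
eef_rot: [3.142, -0.001, 2.574]
ft_force: [0.1, 1.1, 0.5]
width: 0.999
grasp_force: 0.0
```

```bash
python3 - <<'E'
from h import *
goto(526,-90.5,192,2.5746)
n="side"; im=viewer.get_image(n)[:,:,::-1]
u0,v0,w,h=230,150,130,97
im=cv2.resize(cv2.convertScaleAbs(im[v0:v0+h,u0:u0+w],alpha=1.6),None,fx=6,fy=6,interpolation=2)
s=get_state(); p=s["tool_pos"]; a=R.from_euler('xyz',s["eef_rot"]).as_matrix()
for P in model(526,-90.5,-.567)[:2]+[np.array([p,p+8*a[:,2]]),np.array([p-50*a[:,1],p+50*a[:,1]])]:
    cv2.polylines(im,[((proj(n,P)-[u0,v0]+.5)*6).astype(int)],True,(0,255,255),1)
cv2.imwrite("pics/side2.png",im)
E
```

```text
t [-0.001  -0.0013  0.0993] dr [ 0.   -0.04 -0.02]
```

View pics/side2.png

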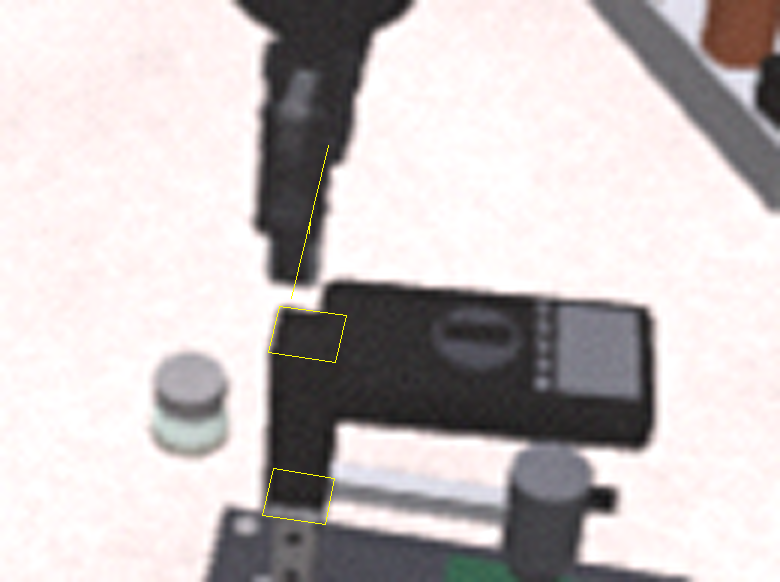

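Call:
{"op": "play_rows", "data": {"motion": [{"translation":[-0.0005,-0.0007,0.035],"dr":[0,0,0],"claw":60},{"translation":[-0.0005,-0.0007,0.07],"dr":[0,0,0],"claw":60},{"translation":[-0.0005,-0.0007,0.101],"dr":[0,0,0],"claw":60},{"translation":[-0.0005,-0.0007,0.101],"dr":[0,0,0],"claw":60},{"translation":[-0.0005,-0.0007,0.101],"dr":[0,0,0],"claw":60}], "squeeze": 20}}

```text
time_s: 2.95
tool_pos: [526.0, -89.0, 191.2]
eef_rot: [-3.141, -0.001, 2.576]
ft_force: [0.3, -0.4, 1.0]
width: 0.762
grasp_force: 0.0
```

Call:
{"op": "play_rows", "data": {"motion": [{"translation":[0,0,0],"dr":[0,0,0],"claw":110},{"translation":[0,0,0],"dr":[0,0,0],"claw":120},{"translation":[0,0,0],"dr":[0,0,0],"claw":130},{"translation":[0,0,0],"dr":[0,0,0],"claw":135}], "squeeze": 20}}

```text
time_s: 3.35
tool_pos: [526.8, -90.1, 191.4]
eef_rot: [3.141, 0.002, 2.575]
ft_force: [2.1, 2.9, 2.1]
width: 0.474
grasp_force: 2.2
```

Call:
{"op": "play_rows", "data": {"motion": [{"translation":[0,0,0],"dr":[0,0,0],"claw":145},{"translation":[0,0,0],"dr":[0,0,0],"claw":150},{"translation":[0,0,0],"dr":[0,0,0],"claw":160},{"translation":[0,0,0],"dr":[0,0,0],"claw":170},{"translation":[0,0,0],"dr":[0,0,0],"claw":170}], "squeeze": 20}}

```text
time_s: 3.85
tool_pos: [526.7, -90.0, 191.0]
eef_rot: [3.141, 0.001, 2.575]
ft_force: [3.7, 5.7, 4.4]
width: 0.354
grasp_force: 19.7
```

Call:
{"op": "play_rows", "data": {"motion": [{"translation":[0,0,0.0005],"dr":[0,0,0],"claw":170},{"translation":[0,0,0.001],"dr":[0,0,0],"claw":170},{"translation":[0,0,0.0015],"dr":[0,0,0],"claw":170}]}}

```text
time_s: 4.15
tool_pos: [526.7, -90.0, 189.5]
eef_rot: [3.141, 0.001, 2.574]
ft_force: [3.3, 4.4, 5.2]
width: 0.358
grasp_force: 19.7
```

Call:
{"op": "play_rows", "data": {"motion": [{"translation":[0,0,0.0015],"dr":[0,0,0],"claw":170},{"translation":[0,0,0.003],"dr":[0,0,0],"claw":170},{"translation":[0,0,0.0045],"dr":[0,0,0],"claw":170},{"translation":[0,0,0.006],"dr":[0,0,0],"claw":170},{"translation":[0,0,0.0075],"dr":[0,0,0],"claw":170},{"translation":[0,0,0.0085],"dr":[0,0,0],"claw":170}]}}

```text
time_s: 4.75
tool_pos: [526.7, -90.0, 180.9]
eef_rot: [3.141, 0.001, 2.574]
ft_force: [4.2, 4.8, 3.9]
width: 0.353
grasp_force: 19.7
```

Call:
{"op": "play_rows", "data": {"motion": [{"translation":[0,0,0.002],"dr":[0,0,0],"claw":170},{"translation":[0,0,0.004],"dr":[0,0,0],"claw":170},{"translation":[0,0,0.006],"dr":[0,0,0],"claw":170},{"translation":[0,0,0.008],"dr":[0,0,0],"claw":170},{"translation":[0,0,0.01],"dr":[0,0,0],"claw":170},{"translation":[0,0,0.012],"dr":[0,0,0],"claw":170},{"translation":[0,0,0.014],"dr":[0,0,0],"claw":170},{"translation":[0,0,0.014],"dr":[0,0,0],"claw":170}]}}

```text
time_s: 5.55
tool_pos: [526.7, -90.0, 166.6]
eef_rot: [3.141, 0.001, 2.574]
ft_force: [5.8, 5.0, -1.6]
width: 0.352
grasp_force: 20.0
```

Call:
{"op": "play_rows", "data": {"motion": [{"translation":[0,0,0],"dr":[0,0,0],"claw":120},{"translation":[0,0,0],"dr":[0,0,0],"claw":60},{"translation":[0,0,0],"dr":[0,0,0],"claw":60},{"translation":[0,0,0],"dr":[0,0,0],"claw":60},{"translation":[0,0,-0.03],"dr":[0,0,0],"claw":60},{"translation":[0,0,-0.07],"dr":[0,0,0],"claw":60},{"translation":[0,0,-0.07],"dr":[0,0,0],"claw":60}]}}

```text
time_s: 6.25
tool_pos: [528.2, -90.9, 240.9]
eef_rot: [3.14, 0.007, 2.575]
ft_force: [0.3, 0.6, -0.9]
width: 0.762
grasp_force: 0.0
```

```bash
python3 - <<'E'
from h import *
s=get_state(); print(s["tool_pos"],s["ft_force"],s["width"])
n="side"; im=viewer.get_image(n)[:,:,::-1]
u0,v0,w,h=230,150,130,97
im=cv2.resize(cv2.convertScaleAbs(im[v0:v0+h,u0:u0+w],alpha=1.6),None,fx=6,fy=6,interpolation=2)
for P in model(526,-90.5,-.567,24.5)[:3]:
    cv2.polylines(im,[((proj(n,P)-[u0,v0]+.5)*6).astype(int)],True,(0,255,255),1)
cv2.imwrite("pics/side3.png",im)
E
```

```text
[528.16163549 -90.88978418 240.91845994] [ 0.2999434   0.55113214 -0.90211935] 0.7618755727216078
```

View pics/side3.png

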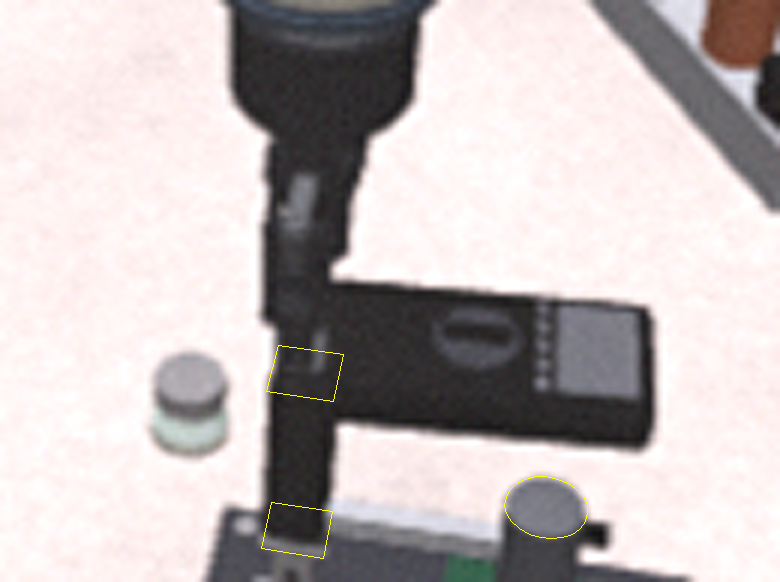

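Call:
{"op": "play_rows", "data": {"motion": [{"translation":[0,0,0],"dr":[0,0,0],"claw":255},{"translation":[0,0,0],"dr":[0,0,0],"claw":255},{"translation":[0,0,0.01],"dr":[0,0,0],"claw":255},{"translation":[0,0,0.018],"dr":[0,0,0],"claw":255},{"translation":[0,0,0.022],"dr":[0,0,0],"claw":255},{"translation":[0,0,0.022],"dr":[0,0,0],"claw":255}], "squeeze": 20}}

```text
time_s: 6.9
tool_pos: [525.6, -90.1, 213.4]
eef_rot: [-3.141, -0.002, 2.575]
ft_force: [-0.2, -0.4, -0.4]
width: -0.001
grasp_force: 0.0
```

Call:
{"op": "play_rows", "data": {"motion": [{"translation":[0,0,0.001],"dr":[0,0,0],"claw":255},{"translation":[0,0,0.002],"dr":[0,0,0],"claw":255},{"translation":[0,0,0.003],"dr":[0,0,0],"claw":255},{"translation":[0,0,0.004],"dr":[0,0,0],"claw":255},{"translation":[0,0,0.005],"dr":[0,0,0],"claw":255}]}}

```text
time_s: 7.4
tool_pos: [526.2, -90.2, 209.6]
eef_rot: [3.142, 0.0, 2.575]
ft_force: [-1.1, -0.0, 0.5]
width: 0.003
grasp_force: 0.0
```

Call:
{"op": "play_rows", "data": {"motion": [{"translation":[0,0,0.0005],"dr":[0,0,0],"claw":255},{"translation":[0,0,0.001],"dr":[0,0,0],"claw":255}]}}

```text
time_s: 7.6
tool_pos: [526.1, -90.2, 208.5]
eef_rot: [3.142, 0.0, 2.575]
ft_force: [1.2, 0.3, 0.7]
width: 0.001
grasp_force: 0.0
```

Call:
{"op": "play_rows", "data": {"motion": [{"translation":[0,0,0.0005],"dr":[0,0,0],"claw":255},{"translation":[0,0,0.001],"dr":[0,0,0],"claw":255}]}}

```text
time_s: 7.8
tool_pos: [526.2, -90.2, 207.7]
eef_rot: [3.142, 0.0, 2.575]
ft_force: [-1.7, 0.5, 5.3]
width: 0.003
grasp_force: 2.4
```

Call:
{"op": "play_rows", "data": {"motion": [{"translation":[0,0,0.0005],"dr":[0,0,0],"claw":255},{"translation":[0,0,0.001],"dr":[0,0,0],"claw":255}]}}

```text
time_s: 8.0
tool_pos: [526.1, -90.2, 206.7]
eef_rot: [3.142, 0.0, 2.575]
ft_force: [-0.9, -0.4, 5.1]
width: 0.003
grasp_force: 2.5
```

Call:
{"op": "play_rows", "data": {"motion": [{"translation":[0,0,0],"dr":[0,0,0],"claw":255},{"translation":[0,0,0],"dr":[0,0,0],"claw":255}]}}

```text
time_s: 8.2
tool_pos: [526.1, -90.2, 206.6]
eef_rot: [-3.142, 0.0, 2.575]
ft_force: [-0.8, -0.2, 4.5]
width: 0.0
grasp_force: 2.0
```

Call:
{"op": "play_rows", "data": {"motion": [{"translation":[0,0,-0.0003],"dr":[0,0,0],"claw":255},{"translation":[0,0,-0.0003],"dr":[0,0,0],"claw":255}]}}

```text
time_s: 8.4
tool_pos: [526.1, -90.2, 206.7]
eef_rot: [-3.142, -0.0, 2.575]
ft_force: [0.3, -0.7, 0.4]
width: 0.005
grasp_force: 0.0
```

Call:
{"op": "play_rows", "data": {"motion": [{"translation":[0,0,0.001],"dr":[0,0,0],"claw":255},{"translation":[0,0,0.002],"dr":[0,0,0],"claw":255},{"translation":[0,0,0.003],"dr":[0,0,0],"claw":255},{"translation":[0,0,0.003],"dr":[0,0,0],"claw":255}]}}

```text
time_s: 8.8
tool_pos: [526.1, -90.2, 203.8]
eef_rot: [-3.142, 0.0, 2.575]
ft_force: [0.1, 0.2, 2.6]
width: 0.001
grasp_force: 1.0
```

Call:
{"op": "play_rows", "data": {"motion": [{"translation":[0,0,0.0006],"dr":[0,0,0],"claw":255},{"translation":[0,0,0.0006],"dr":[0,0,0],"claw":255}]}}

```text
time_s: 9.0
tool_pos: [526.1, -90.2, 203.2]
eef_rot: [3.142, 0.0, 2.575]
ft_force: [0.1, 0.2, 2.4]
width: 0.0
grasp_force: 1.5
```

Call:
{"op": "play_rows", "data": {"motion": [{"translation":[0,0,0.0004],"dr":[0,0,0],"claw":255},{"translation":[0,0,0.0007],"dr":[0,0,0],"claw":255}]}}

```text
time_s: 9.2
tool_pos: [526.2, -90.2, 202.6]
eef_rot: [3.142, 0.0, 2.575]
ft_force: [-1.5, 0.8, 4.2]
width: -0.001
grasp_force: 2.4
```

Call:
{"op": "play_rows", "data": {"motion": [{"translation":[0,0,0.0004],"dr":[0,0,0],"claw":255},{"translation":[0,0,0.0007],"dr":[0,0,0],"claw":255}]}}

```text
time_s: 9.4
tool_pos: [526.2, -90.2, 201.8]
eef_rot: [3.142, 0.0, 2.575]
ft_force: [-0.5, -1.4, -1.0]
width: 0.005
grasp_force: 0.2
```

Call:
{"op": "play_rows", "data": {"motion": [{"translation":[0,0,0.0005],"dr":[0,0,0],"claw":255},{"translation":[0,0,0.0005],"dr":[0,0,0],"claw":255}]}}

```text
time_s: 9.6
tool_pos: [526.1, -90.2, 201.2]
eef_rot: [-3.142, -0.0, 2.575]
ft_force: [0.9, 0.2, 0.2]
width: 0.0
grasp_force: 0.0
```

Call:
{"op": "play_rows", "data": {"motion": [{"translation":[0,0,0.0005],"dr":[0,0,0],"claw":255},{"translation":[0,0,0.0005],"dr":[0,0,0],"claw":255}]}}

```text
time_s: 9.8
tool_pos: [526.1, -90.2, 200.8]
eef_rot: [-3.142, -0.0, 2.575]
ft_force: [-0.7, -0.1, 1.7]
width: -0.001
grasp_force: 0.8
```

Call:
{"op": "play_rows", "data": {"motion": [{"translation":[0,0,0.0005],"dr":[0,0,0],"claw":255},{"translation":[0,0,0.0005],"dr":[0,0,0],"claw":255}]}}

```text
time_s: 10.0
tool_pos: [526.1, -90.2, 200.3]
eef_rot: [-3.142, -0.0, 2.575]
ft_force: [-1.3, -0.4, 3.3]
width: 0.003
grasp_force: 1.6
```

Call:
{"op": "play_rows", "data": {"motion": [{"translation":[0,0,0.0005],"dr":[0,0,0],"claw":255},{"translation":[0,0,0.0005],"dr":[0,0,0],"claw":255}]}}

```text
time_s: 10.2
tool_pos: [526.1, -90.2, 199.8]
eef_rot: [-3.142, -0.0, 2.575]
ft_force: [-1.1, 0.6, 3.2]
width: -0.002
grasp_force: 1.7
```

Call:
{"op": "play_rows", "data": {"motion": [{"translation":[0,0,0.0004],"dr":[0,0,0],"claw":255},{"translation":[0,0,0.0007],"dr":[0,0,0],"claw":255}]}}

```text
time_s: 10.4
tool_pos: [526.1, -90.2, 199.1]
eef_rot: [-3.142, -0.0, 2.575]
ft_force: [-2.6, 0.2, 6.2]
width: -0.004
grasp_force: 3.1
```

Call:
{"op": "play_rows", "data": {"motion": [{"translation":[0,0,0.0005],"dr":[0,0,0],"claw":255},{"translation":[0,0,0.0005],"dr":[0,0,0],"claw":255}]}}

```text
time_s: 10.6
tool_pos: [526.1, -90.2, 198.8]
eef_rot: [3.142, 0.0, 2.575]
ft_force: [-2.7, 1.0, 7.3]
width: -0.007
grasp_force: 3.9
```

Call:
{"op": "play_rows", "data": {"motion": [{"translation":[0,0,0.0003],"dr":[0,0,0],"claw":255},{"translation":[0,0,0.0003],"dr":[0,0,0],"claw":255}]}}

```text
time_s: 10.8
tool_pos: [526.1, -90.2, 198.7]
eef_rot: [3.142, 0.0, 2.575]
ft_force: [-3.7, 1.5, 11.1]
width: 0.004
grasp_force: 5.6
```

Call:
{"op": "play_rows", "data": {"motion": [{"translation":[0,0,-0.01],"dr":[0,0,0],"claw":255},{"translation":[0,0,-0.04],"dr":[0,0,0],"claw":255},{"translation":[0,0,-0.08],"dr":[0,0,0],"claw":255},{"translation":[0,-0.04,-0.1],"dr":[0,0,0],"claw":255},{"translation":[0,-0.08,-0.1],"dr":[0,0,0],"claw":255},{"translation":[0,-0.12,-0.1],"dr":[0,0,0],"claw":255},{"translation":[0,-0.12,-0.1],"dr":[0,0,0],"claw":255}]}}

```text
time_s: 11.5
tool_pos: [459.8, -194.5, 299.0]
eef_rot: [-3.141, 0.001, 2.571]
ft_force: [1.2, -0.1, -0.3]
width: -0.004
grasp_force: 0.0
```

```bash
python3 - <<'E'
from h import *
s=get_state(); print(s["tool_pos"],s["ft_force"])
o=[]
im0=cv2.imread("pics/top0.png"); im1=viewer.get_image("top")[:,:,::-1].copy(); cv2.imwrite("pics/top4.png",im1)
def crop(n,im,u0,v0,w,h,k,sv):
    c=cv2.resize(cv2.convertScaleAbs(im[v0:v0+h,u0:u0+w],alpha=1.4),None,fx=k,fy=k,interpolation=cv2.INTER_CUBIC)
    for P in model(526,-90.5,-.567,sv)[0:4]:
        cv2.polylines(c,[((proj(n,P)-[u0,v0]+.5)*k).astype(int)],True,(0,255,255),1)
    return c
a=crop("top",im0,285,165,45,45,8,0); b=crop("top",im1,285,165,45,45,8,34.2)
c=viewer.get_image("side")[:,:,::-1].copy(); cv2.imwrite("pics/side4.png",c)
cv2.imwrite("pics/cmp.png",np.hstack([a,b]))
print([(r["xy"],r["confidence"]) for r in viewer.recognise("side","camera")[:1]], proj("side",[[622.7,-151.9,160-34.2-27]]))
E
```

```text
[ 459.82862094 -194.45273162  299.01845771] [ 1.15992866 -0.05197066 -0.25437793]
[([294.8, 235.0], 0.82)] [[318.98860163 242.57355385]]
```

View pics/cmp.png

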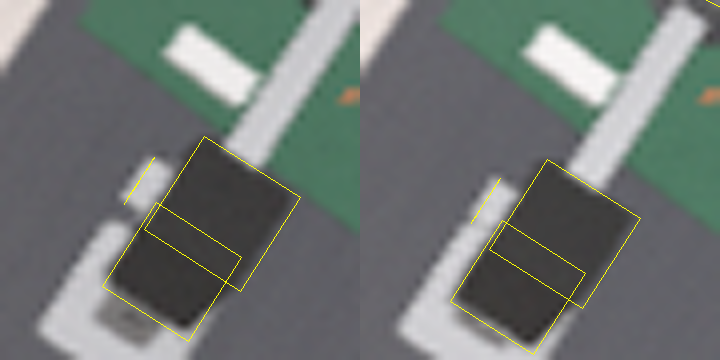

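```bash
python3 - <<'E'
from h import *
np.set_printoptions(precision=0,suppress=True,linewidth=150)
c,s=np.cos(-.567),np.sin(-.567)
ys=np.arange(15,31,1.)
for f,sv in(("top0",0),("top4",34.2)):
    g=cv2.imread(f"pics/{f}.png",0).astype(np.float32)
    for xx in(4,7):
        q=proj("top",np.array([[526+c*xx-s*y,-90.5+s*xx+c*y,208-sv] for y in ys])).astype(np.float32)
        print(f,xx,cv2.remap(g,q[:,:1],q[:,1:],cv2.INTER_CUBIC)[:,0])
E
```

```text
top0 4 [ 64.  94. 116. 133. 143. 143. 145. 147. 136. 111.  87.  70.  66.  67.  68.  68.]
top0 7 [48. 69. 82. 91. 91. 88. 88. 84. 77. 72. 71. 69. 68. 68. 69. 68.]
top4 4 [ 65.  94. 124. 139. 146. 148. 148. 146. 138. 122. 102.  80.  67.  68.  71.  71.]
top4 7 [51. 67. 75. 82. 86. 83. 84. 85. 86. 85. 78. 70. 68. 69. 70. 71.]
```

The button edge sits at y≈24 mm in both profiles, so it is fully out. The push also met a firm stop at about 34 mm of travel. The post is locked, so I am handing in.

```bash
python3 -c "
from h import *
print(robot.sign_off())"
```

```text
the job is handed in; nothing more can be done
None
```

The camera is one hole lower: the sleeve slid down about 34 mm, the button looks fully out again in the top view, the last push (about 11 N) met a firm stop, and the job is handed in (no verdict returned).

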